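# Open the mouthguard drying case and start its fan

### The arm

A 6-joint arm with a two-finger parallel gripper is mounted at the origin on the work surface. World frame = base frame: x ahead of the robot, y to its left, z up, the work surface at z = 0. Lengths are in m, angles in degrees, forces in N, time in s.
With the tool pointing down it reaches from about 0.4 to 0.825 m from the base axis. Payload 7 kg.
Tool frame: the origin (TCP) lies on the centre line of the jaws, within the pads' length; the fingertips stand r.nose_length ahead of it and the grasp point (between the pads) lies 2 mm behind it (r.nose_length is the distance from the TCP to the fingertips, in m); z points along the fingers, y is the direction in which the jaws open and shut (so a half turn about z gives the same grasp; the last joint's range is limited). The gripper opens to 88 mm and grips with 3 to 60 N. Pads are 19 mm wide; open, the fingers measure 130 mm over their backs; the gripper's body (78 mm by 193 mm) begins 47 mm behind the grasp point.
Start: joints at [81.996, 20.546, 0.682, 0, -70.136, -16.507], TCP at [0.28, 0.614, 0.244] pointing down, gripper open.
Joint ranges: [-176.03, 176.03], [-82.01, 121.73], [-58.28, 71.71], [-173.87, 95.51], [-174.79, -0.11], [-173.66, 173.66]. Speed limits (degrees/s): [136.94, 136.94, 172.46, 180, 180, 180].

### API

Orientations are given as [roll, pitch, yaw] about the fixed x, y, z axes, in that order (R = Rz(yaw) Ry(pitch) Rx(roll)).
In Python, from plant import r gives the robot as it stands.
- The arm moves only by the tool apply_moves, never from a script. Its argument "targets" is a list of rows, each a list of 3 entries, a list of its own where there are three numbers: the shift along the tool's x, y, z scaled (see below), then the turn, a rotation vector about the tool's x, y, z scaled (see below), then the finger opening in mm, from 0 to 87.6. A call has 1 to 5 rows; each row shifts and turns the pose as measured when the row begins, along the tool's axes as they then stand; what a row does not reach is not made up. The controller multiplies each number of a shift by 0.04 m and each number of a turn by 8 degrees. A row lasts 1/10 s, in which the tool goes at most 50 mm and 8.59 degrees, less where a joint would pass 70% of its speed; a pose out of reach is approached as far as the arm can. A call with a number of a shift or a turn outside -1 to 1 is refused whole. A call with a gripper value outside its range is refused whole. The fingers move at their own pace and stop on an object; "squeeze" is the grip in N (left out, the last holds). Time passes only in rows, so rows that do not move let the fingers close. It gives the time, the measured TCP pose, the force and the opening at its end, in the units of the state.
- r.get_state(): the state, without advancing time (a new reading comes with each control period).
- r.capture(name): name is "scene" or "top"; returns a dict with "img" (400x640x3 uint8, blue, green, red), "z_map" (400x640 float32, m along the optical axis (not along the pixel's ray), 0 where there is no reading), "fx", "fy", "cx", "cy" (pixels), "k1" (the pictures are not rectified: a ray, as slopes to the right and down, at radius r is drawn at 1 + k1 r^2 times it, then the intrinsics apply), "camera_from_world" (4x4, takes a point from world to camera coordinates). Camera axes: x right, y up, looking along -z (the intrinsics and any distortion apply to the point x, -y, -z); pixel columns grow to the right and rows downward; lengths in m; the calibration is good to about 2 mm. A picture is of the moment at which its call begins.
- r.close_job(): hands the job in, once; it reports no verdict.
The state is a dict: "time_s": time; "joints": joint angles; "qd": joint speeds; "joint_torque": joint torques, N m; "tcp_pos": TCP position; "eef_rot": TCP orientation; "contact_force": force on the tool from outside, world axes, zero at the start; "moment": the same for the moment, N m; "gripper_width": finger opening in m.
Only numpy, scipy, OpenCV 4.12 (cv2) and the standard library are available. Lean on these libraries where they do the work, as an engineer would, in place of code of your own. Each camera call takes 0.05 s, during which the arm holds its last target.

### The job

Flip up the hinged lid of the mouthguard case on the turntable by its thumb tab, past its balance point so that it stays open by itself, then press the round button inside the case fully down and let go. Only push: do not pick up, tip or shift the case, and leave the bottle, the jar and the dumbbell standing where they are. Finish clear of everything with the lid still open.

Things in the scene. Friction and masses are not known exactly. Their poses are not given: they have to be found in the camera images.
- case: Loose mouthguard drying case of teal plastic, 80 mm deep (its x) by 90 mm wide (its y), body 48 mm tall, 64 mm with the lid shut, 4 mm walls, about 0.55 kg with the lid. It stands on a white turntable 400 mm across whose top is 35 mm above the work surface and whose bearing is stiff. Origin: centre of the underside. The +x axis points from the front (thumb tab side) to the back (hinge side), z up. Inner floor 14 mm above the origin.
- lid (a joint): Lid angle in rad: 0 shut, 2.0 fully open against its stop (leaning back about 25 degrees past vertical). It is light (0.06 kg), moves freely, falls shut when left below about 1.35 and falls open when left above about 1.45. It starts shut.
- lid_tab (a point): Middle of the underside of the thumb tab, which juts out from the lower front edge of the lid (40 mm wide, 24 mm out from the case's front wall, 5 mm thick); moves with the lid. With the lid shut it is 48.5 mm above the case's underside, 52 mm in front of the case's centre, with free space below it down to the turntable top.
- lid_hinge_line (a point): Middle of the hinge line at the top of the case's back wall: 40 mm behind the case's centre, 48 mm above its underside. The line runs along the case's y axis. From hinge to the lid's front edge is 80 mm, to the tab's end 104 mm.
- fan (a joint): Travel in m of the round push button (26 mm across) standing on the inner floor of the case, covered while the lid is shut: 0 up, 0.006 fully down; springs back; takes about 4 N.
- fan_top (a point): Centre of the top face of that button: on the case's centre line, 14 mm in front of its centre, 36 mm above the case's underside (12 mm below the rim), standing 10 mm proud of a round housing 42 mm across. It is pressed straight down.
- bottle_mid (a point): Bystander: stainless bottle, 66 mm across, 200 mm tall, on the turntable beside or behind the case; point at its middle, 100 mm above its underside.
- jar_mid (a point): Bystander: closed glass jar, 72 mm across, 100 mm tall, on the turntable; point at its middle, 50 mm above its underside.
- dumbbell_mid (a point): Bystander: cast iron mini dumbbell lying on the turntable, 110 mm long, heads 46 mm across; point at its middle, 23 mm above its underside.
There are look-alikes about, which are no part of the job. Leave any brown or orange look-alike of the case alone.

How it is judged:
By the outcome, as a careful person would: the job done as asked, in the order asked, and still so for the second after the job is handed in, with the robot touching nothing.
It also fails if it takes over 51 s, if anything falls off the work surface, if the arm or the gripper's body presses on something with over 40 N, if the wrist force passes 120 N, or if a joint passes its speed limit or range.

## Working session

There is one attempt and no reset: what is moved stays moved. The work goes in short steps, Python scripts to look and compute and a tool call to move; the robot and the scene stay as the last step left them, time stands still between calls to the robot, and variables do not carry over. Pictures are saved under pics/ and viewed, and the job is handed in when it is done.

Besides the shell and the picture viewer there is one more tool, called after ">>>" as name([rows], argument=value, ...), one row to a line, values as JSON. apply_moves: Moves the arm, as the interface text tells. Its arguments: {"type":"object","properties":{"targets":{"type":"array","items":{"type":"array"}},"squeeze":{"type":"number"}},"required":["targets"]}

```bash
ls; mkdir -p pics; python3 - <<'E'
from plant import r
import cv2,numpy as np,pickle
print(r.nose_length); print(r.get_state())
for n in("scene","top"):
    c=r.capture(n); pickle.dump(c,open(n+"0.pkl","wb")); cv2.imwrite(f"pics/{n}0.png",c["img"])
    print(n,c["fx"],c["fy"],c["cx"],c["cy"],c["k1"]); print(c["camera_from_world"])
E
```

```text
pics
0.017
{'time_s': 0.0, 'joints': array([ 8.19966307e+01,  2.05918462e+01,  6.32910358e-01, -2.21825168e-02,
       -7.01352140e+01, -1.65055356e+01]), 'qd': array([ 0.02269699,  0.06361917, -0.02995789, -0.01737516, -0.01010126,
        0.05795814]), 'joint_torque': array([ 2.62803725e-03, -5.82729685e+01,  2.93050289e+01,  6.99738890e+00,
        6.93943395e-03, -1.58527764e-04]), 'tcp_pos': array([0.27984592, 0.61373878, 0.24260498]), 'eef_rot': array([ 1.79903805e+02, -6.75808558e-03, -2.45164541e+01]), 'contact_force': array([-0.68140045, -0.01814435,  1.05021246]), 'moment': array([-0.00223076,  0.00503468, -0.04507104]), 'gripper_width': 0.0877005317926955}
scene 467.16858723987303 467.16858723987303 313.9464584532454 204.79918054109754 -0.01150528076938765
[[ 0.19652562  0.98044045 -0.01068662 -0.09137384]
 [-0.58711949  0.12640107  0.79957081  0.24945713]
 [ 0.78528236 -0.15086183  0.60047675 -1.35531387]
 [ 0.          0.          0.          1.        ]]
top 390.84685087440363 390.84685087440363 319.239403877445 195.2722804372761 0.0077704514704830955
[[ 0.12057556 -0.99269302  0.00470038 -0.07077613]
 [ 0.96809898  0.11863332  0.22070456 -0.58094126]
 [-0.2196495  -0.02206114  0.97532938 -0.81222589]
 [ 0.          0.          0.          1.        ]]
```

View pics/scene0.png

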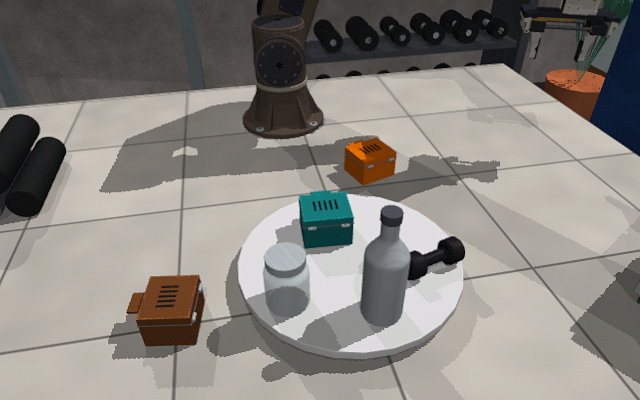

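View pics/top0.png

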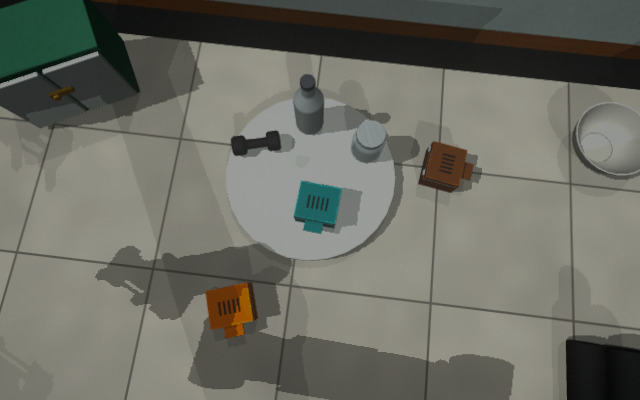

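```bash
cat > h.py <<'E'
import numpy as np,cv2,pickle
def ray(c,uv):
    uv=np.atleast_2d(np.asarray(uv,float))
    d=(uv-[c["cx"],c["cy"]])/[c["fx"],c["fy"]]
    s=d.copy()
    for _ in range(10): s=d/(1+c["k1"]*(s**2).sum(1,keepdims=True))
    T=c["camera_from_world"];R=T[:3,:3];o=-R.T@T[:3,3]
    v=np.c_[s[:,0],-s[:,1],-np.ones(len(s))]@R
    return o,v
def onplane(c,uv,z):
    o,v=ray(c,uv); t=(z-o[2])/v[:,2]; return o+v*t[:,None]
def cloud(c):
    ys,xs=np.nonzero(c["z_map"]>0)
    o,v=ray(c,np.c_[xs,ys]); return np.c_[xs,ys],o+v*c["z_map"][ys,xs][:,None]
def proj(c,P):
    P=np.atleast_2d(P);T=c["camera_from_world"];q=P@T[:3,:3].T+T[:3,3]
    s=np.c_[q[:,0],-q[:,1]]/-q[:,2:3]; s=s*(1+c["k1"]*(s**2).sum(1,keepdims=True))
    return s*[c["fx"],c["fy"]]+[c["cx"],c["cy"]]
E
python3 - <<'E'
from h import *
for n in("top","scene"):
    c=pickle.load(open(n+"0.pkl","rb")); uv,P=cloud(c)
    hsv=cv2.cvtColor(c["img"],cv2.COLOR_BGR2HSV)
    h=hsv[uv[:,1],uv[:,0]]
    m=(h[:,0]>80)&(h[:,0]<98)&(h[:,1]>120)&(P[:,2]>.03)&(P[:,2]<.15)
    Q=P[m]; 
    print(n,m.sum(),np.histogram(Q[:,2],bins=np.arange(.03,.12,.005)))
    T=Q[Q[:,2]>.093]; r_=cv2.minAreaRect(T[:,:2].astype(np.float32)*1000); print('lidtop',r_,cv2.boxPoints(r_), np.median(T[:,2]))
    tab=Q[(Q[:,2]>.078)&(Q[:,2]<.091)]; print('tabish',np.median(tab,0)); 
    L=Q[Q[:,2]>.078]; 
    # turntable
    w=(h[:,1]<40)&(abs(P[:,2]-.035)<.006); W=P[w]; print('tt z',np.median(W[:,2]),W[:,:2].min(0),W[:,:2].max(0))
    i=cv2.resize(c["img"][150:270,230:400] if n=="top" else c["img"][150:320,220:480],None,fx=4 if n=="top" else 3,fy=4 if n=="top" else 3); cv2.imwrite(f"pics/{n}_z.png",i)
E
```

```text
top 1612 (array([  0,   0,   0,   0,   0,   1,   0,   0,   0,   0,   0, 138,  56,
       799, 617,   1,   0]), array([0.03 , 0.035, 0.04 , 0.045, 0.05 , 0.055, 0.06 , 0.065, 0.07 ,
       0.075, 0.08 , 0.085, 0.09 , 0.095, 0.1  , 0.105, 0.11 , 0.115]))
lidtop ((714.3662719726562, 271.67498779296875), (731.1227416992188, 113.64694213867188), 60.11787033081055) [[482.96832  -16.975372]
 [581.50616  -73.59624 ]
 [945.7642   560.3253  ]
 [847.2264   616.9462  ]] 0.09975271289465726
tabish [0.51210456 0.00576045 0.08906054]
tt z 0.03573774769470495 [ 0.22414114 -0.73594934] [0.8799726  0.70486772]
scene 2467 (array([   8,   81,  104,   86,  107,  107,  110,  113,  103,   70,   22,
        136,  113, 1186,  121,    0,    0]), array([0.03 , 0.035, 0.04 , 0.045, 0.05 , 0.055, 0.06 , 0.065, 0.07 ,
       0.075, 0.08 , 0.085, 0.09 , 0.095, 0.1  , 0.105, 0.11 , 0.115]))
lidtop ((378.1260986328125, -291.1308288574219), (805.3733520507812, 109.88259887695312), 57.67914962768555) [[ 116.39656  -602.0533  ]
 [ 209.25478  -660.8031  ]
 [ 639.85565    19.791626]
 [ 546.99744    78.54144 ]] 0.0987721034649115
tabish [ 0.6002648  -0.00083121  0.08776707]
tt z 0.03462246239423 [-1.24734097 -0.64630323] [0.83906109 0.4919468 ]
```

```bash
python3 - <<'E'
from h import *
for n in("top","scene"):
    c=pickle.load(open(n+"0.pkl","rb")); uv,P=cloud(c)
    # bystanders: things above turntable in region
    m=(P[:,2]>.045)&(P[:,2]<.3)&(P[:,0]>.35)&(P[:,0]<.95)&(P[:,1]>-.3)&(P[:,1]<.4)
    g=np.zeros((300,350),np.uint8); hm=np.zeros((300,350),np.float32)
    ij=((P[m][:,:2]-[.35,-.3])/.002).astype(int); g[ij[:,0],ij[:,1]]=255
    np.maximum.at(hm,(ij[:,0],ij[:,1]),P[m][:,2])
    g=cv2.morphologyEx(g,cv2.MORPH_CLOSE,np.ones((5,5)))
    k,l,s,ce=cv2.connectedComponentsWithStats(g)
    for i in range(1,k):
        if s[i,4]>100: print(n,'x',.35+s[i,1]*.002,.35+(s[i,1]+s[i,3])*.002,'y',-.3+s[i,0]*.002,-.3+(s[i,0]+s[i,2])*.002,'ztop',hm[l==i].max())
E
```

```text
top x 0.35 0.38 y 0.12 0.21200000000000002 ztop 0.068680964
top x 0.496 0.61 y -0.04799999999999999 0.050000000000000044 ztop 0.10432526
top x 0.6439999999999999 0.748 y -0.3 -0.22799999999999998 ztop 0.069613636
top x 0.6559999999999999 0.724 y 0.10200000000000004 0.21800000000000003 ztop 0.085801736
top x 0.6799999999999999 0.75 y -0.12999999999999998 -0.057999999999999996 ztop 0.13963485
top x 0.734 0.798 y 0.01200000000000001 0.08000000000000002 ztop 0.23881735
scene x 0.35 0.38 y 0.12 0.21400000000000002 ztop 0.06677784
scene x 0.516 0.61 y -0.04799999999999999 0.050000000000000044 ztop 0.101934284
scene x 0.6439999999999999 0.748 y -0.3 -0.22599999999999998 ztop 0.06654806
scene x 0.6619999999999999 0.728 y 0.11000000000000004 0.22200000000000003 ztop 0.08324098
scene x 0.6839999999999999 0.754 y -0.13199999999999998 -0.057999999999999996 ztop 0.1375639
scene x 0.744 0.802 y 0.01200000000000001 0.08000000000000002 ztop 0.23653972
```

```bash
python3 - <<'E'
from h import *
for n in("top","scene"):
    c=pickle.load(open(n+"0.pkl","rb")); uv,P=cloud(c)
    b=(P[:,0]>.48)&(P[:,0]<.63)&(abs(P[:,1])<.07)
    T=P[b&(P[:,2]>.0945)]; g=T
    r_=cv2.minAreaRect(T[:,:2].astype(np.float32)*1000); print(n,'lidtop',r_); print(cv2.boxPoints(r_))
    t=P[b&(P[:,2]>.078)&(P[:,2]<.092)&(P[:,0]<.528)]; print('tab',t.shape,t.min(0),t.max(0),t.mean(0))
    # slots' orientation: dark pixels on lid
E
```

```text
top lidtop ((562.6005249023438, 0.9796981811523438), (90.12523651123047, 81.02191925048828), 86.13214111328125)
[[519.1421   -41.247585]
 [599.9795   -46.71297 ]
 [606.05896   43.20698 ]
 [525.22156   48.672367]]
tab (238, 3) [ 0.49776735 -0.04192804  0.07870461] [0.52586925 0.047834   0.09199443] [0.51228821 0.0041924  0.08876775]
scene lidtop ((561.71728515625, 1.6721343994140625), (90.40220642089844, 85.5140151977539), 86.0764389038086)
[[515.9676   -40.497356]
 [601.2812   -46.348698]
 [607.467     43.841625]
 [522.1534    49.692966]]
tab (59, 3) [ 0.49601103 -0.04181827  0.08367471] [0.52401259 0.02629898 0.09062737] [0.50326031 0.0031197  0.08811143]
```

View pics/top_z.png

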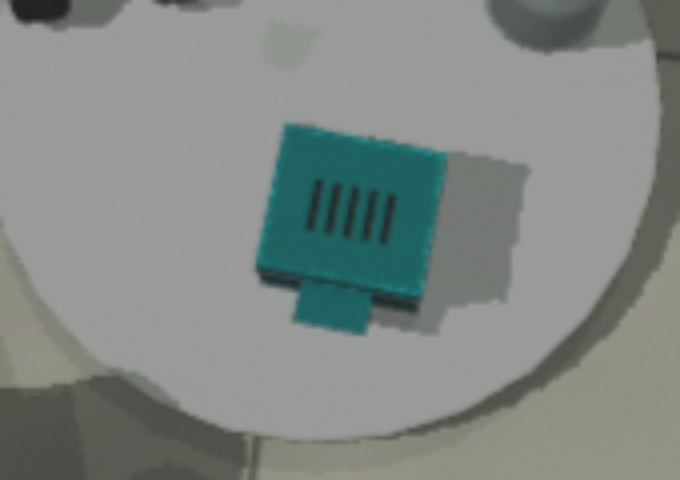

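View pics/scene_z.png

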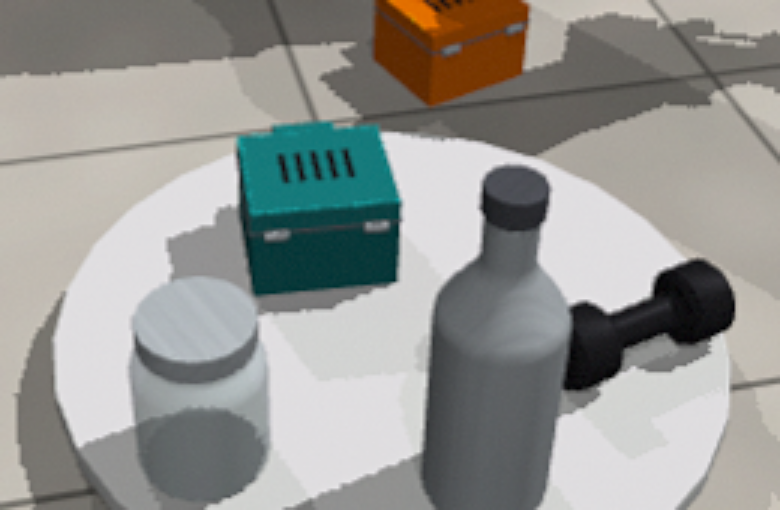

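```bash
python3 - <<'E'
from plant import r
print([a for a in dir(r) if not a.startswith('_')])
E
```

```text
['Unreachable', 'capture', 'close_job', 'get_state', 'nose_length']
```

>>> apply_moves([
  [[0, 1, 0], [0, 0, -0.5], 0],
  [[0, 1, 0], [0, 0, -0.5], 0],
  [[0, 1, 0], [0, 0, -0.5], 0],
  [[0, 1, 0], [0, 0, -0.5], 0],
  [[0, 1, 0], [0, 0, -0.5], 0],
])

```text
time_s: 0.6
tcp_pos: [0.2224, 0.4187, 0.2372]
eef_rot: [179.4, 0.1, -3.8]
contact_force: [-0.3, -0.3, 1.0]
gripper_width: 0.053
```

>>> apply_moves([
  [[1, 0.7, -0.1], [0, 0, 0], 0],
  [[1, 0.7, -0.1], [0, 0, 0], 0],
  [[1, 0.7, -0.1], [0, 0, 0], 0],
  [[1, 0.7, -0.1], [0, 0, 0], 0],
  [[1, 0.7, -0.1], [0, 0, 0], 0],
])

```text
time_s: 1.1
tcp_pos: [0.4124, 0.2601, 0.2595]
eef_rot: [179.6, 0.1, -2.9]
contact_force: [1.0, 1.9, -0.0]
gripper_width: 0.0131
```

>>> apply_moves([
  [[0.6, 1, -0.1], [0, 0, 0], 0],
  [[0.6, 1, -0.1], [0, 0, 0], 0],
  [[0.6, 1, -0.1], [0, 0, 0], 0],
  [[0.6, 1, -0.1], [0, 0, 0], 0],
  [[0.6, 1, -0.1], [0, 0, 0], 0],
])

```text
time_s: 1.6
tcp_pos: [0.5261, 0.0456, 0.2807]
eef_rot: [179.5, 0.1, -2.9]
contact_force: [2.0, 0.8, -0.8]
gripper_width: 0.0006
```

```bash
python3 - <<'E'
from plant import r
s=r.get_state(); print(s['joints'],s['tcp_pos'],s['eef_rot'],s['contact_force'])
E
```

```text
[ 26.49564604   5.42132084 -14.38054419   0.35553304 -70.55947734
  60.46146631] [0.52607589 0.04557617 0.280748  ] [ 1.79530649e+02  1.49759814e-01 -2.92411211e+00] [ 1.98771068  0.77871907 -0.79978249]
```

>>> apply_moves([
  [[-0.4, 0.2, 0], [0, 1, 0], 0],
  [[-0.4, 0.2, 0], [0, 1, 0], 0],
  [[-0.3, 0.2, 0.1], [0, 1, 0], 0],
  [[-0.3, 0.2, 0], [0, 1, 0], 0],
  [[-0.1, 0.2, 0], [0, 1, 0], 0],
])

```text
time_s: 2.1
tcp_pos: [0.4951, 0.0001, 0.2889]
eef_rot: [179.2, -35.9, -3.6]
contact_force: [21.8, 3.6, 30.7]
gripper_width: 0.0005
```

```bash
python3 - <<'E'
from plant import r
s=r.get_state(); print(s['joints'],s['tcp_pos'],s['eef_rot'],s['contact_force'])
E
```

```text
[ 31.14780385 -18.79137842 -58.30140276  46.8928151  -28.30052596
  17.26164583] [4.95143845e-01 8.94814831e-05 2.88930867e-01] [179.15972671 -35.88341828  -3.60417762] [21.78654378  3.60330165 30.7032724 ]
```

>>> apply_moves([
  [[-0.4, 0, 0.7], [0, 0, 0], 0],
  [[-0.4, 0, 0.6], [0, 0, 0], 0],
  [[-0.4, 0, 0.6], [0, 0, 0], 0],
])

```text
time_s: 2.4
tcp_pos: [0.5226, -0.0029, 0.2521]
eef_rot: [-179.4, -33.6, -3.8]
contact_force: [0.4, -0.4, -0.1]
gripper_width: 0.0003
```

```bash
python3 - <<'E'
from plant import r
s=r.get_state(); print(s['joints'],s['tcp_pos'],s['eef_rot'],s['contact_force'])
E
```

```text
[ 24.48573758 -12.31448724 -58.21824018  48.11009941 -19.83498404
  19.5748321 ] [ 0.52263326 -0.0029095   0.25214379] [-179.40538713  -33.56437298   -3.77170478] [ 0.44936411 -0.42581708 -0.07680508]
```

```bash
cat > kin.py <<'E'
import numpy as np
from scipy.spatial.transform import Rotation as Ro
from scipy.optimize import least_squares
J=np.array([[81.9966,20.5918,.6329,-.0222,-70.1352,-16.5055],[26.4956,5.4213,-14.3805,.3555,-70.5595,60.4615],[31.1478,-18.7914,-58.3014,46.8928,-28.3005,17.2616],[24.4857,-12.3145,-58.2182,48.1101,-19.835,19.5748]])
P=np.array([[.27985,.61374,.24260],[.52608,.04558,.28075],[.49514,.00009,.28893],[.52263,-.00291,.25214]])
E=np.array([[179.9038,-.0068,-24.5165],[179.5306,.1498,-2.9241],[179.1597,-35.8834,-3.6042],[-179.4054,-33.5644,-3.7717]])
def rot(q,s4,s6,o6):
    f=q[1]-q[2]
    # tool frame: z forward along forearm when q5=0
    R=Ro.from_euler('Z',q[0],degrees=True)*Ro.from_euler('Y',f,degrees=True)*Ro.from_euler('X',s4*q[3],degrees=True)*Ro.from_euler('Y',-q[4],degrees=True)*Ro.from_euler('X',s6*q[5]+o6,degrees=True)
    return R*Ro.from_euler('Y',90,degrees=True)
E
python3 - <<'E'
from kin import *
for s4 in(1,-1):
  for s6 in(1,-1):
    errs=[]
    # offset from sample 0
    R0=rot(J[0],s4,s6,0); e=Ro.from_euler('xyz',E,degrees=True)
    rel=[ (rot(q,s4,s6,0).inv()*x).as_rotvec(degrees=True).round(2) for q,x in zip(J,e)]
    print(s4,s6,rel)
E
```

```text
1 1 [array([-3.000e-02, -3.000e-02, -5.697e+01]), array([ -0.64,  -0.64, 148.84]), array([-38.16, -38.16, 140.96]), array([-26.56, -26.56, 134.39])]
1 -1 [array([-4.000e-02, -2.000e-02, -8.998e+01]), array([ -0.2 ,   0.72, -90.24]), array([  28.48,   54.16, -165.78]), array([-19.24, -40.47, 171.61])]
-1 1 [array([ -0.  ,   0.  , -56.99]), array([  0.  ,  -0.  , 149.08]), array([  -0.  ,    0.  , -124.52]), array([  -0.  ,   -0.  , -129.15])]
-1 -1 [array([  0.,   0., -90.]), array([ -0.,   0., -90.]), array([ -0.,   0., -90.]), array([ -0.,  -0., -90.])]
```

```bash
cat >> kin.py <<'E'
def FKR(q): return rot(q,-1,-1,0)*Ro.from_euler('Z',-90,degrees=True)
def lin(q):
    # columns: a1,h,l2,l3,e,d,L
    a=Ro.from_euler('Z',q[0],degrees=True); t=np.radians(q[1]); f=np.radians(q[1]-q[2])
    c=[[1,0,0],[0,0,1],[np.sin(t),0,np.cos(t)],[np.cos(f),0,-np.sin(f)],[np.sin(f),0,np.cos(f)],[0,1,0]]
    M=[a.apply(v) for v in c]+[FKR(q).apply([0,0,1])]
    # wrist offset between J5 and tool in tool x,y (pre-J6)
    return np.array(M).T
E
python3 - <<'E'
from kin import *
A=np.vstack([lin(q) for q in J]); b=P.ravel()
x,res,rk,sv=np.linalg.lstsq(A,b,rcond=None); print(x.round(4),rk,sv.round(3)); print(((A@x-b)*1000).round(2))
E
```

```text
[ 0.4065 -0.1839  0.526   0.0006  0.1356 -0.187   0.1868] 7 [3.893 2.83  2.016 0.77  0.358 0.205 0.082]
[ -5.89  -7.87   6.33   6.75   9.86  -0.44 -12.11  -2.21 -21.99  15.
  -9.57  16.11]
```

```bash
python3 - <<'E'
from kin import *
import itertools
def cols(q):
    D=lambda s,x:Ro.from_euler(s,x,degrees=True)
    R1=D('Z',q[0]);R2=R1*D('Y',q[1]);R3=R1*D('Y',q[1]-q[2]);R4=R3*D('X',-q[3]);R5=R4*D('Y',-q[4]);R6=R5*D('X',-q[5])
    out={'h':[0,0,1.]}
    for n,R,ax in [('1',R1,'xy'),('2',R2,'xz'),('3',R3,'xyz'),('4',R4,'yz'),('5',R5,'xyz'),('6',R6,'yz')]:
        for a in ax: out[n+a]=R.apply(np.eye(3)['xyz'.index(a)])
    return out
C=[cols(q) for q in J]
base=['h','2z','3x','5x']
opt=[k for k in C[0] if k not in base]
b=P.ravel();R=[]
for n in(0,1,2,3):
  for o in itertools.combinations(opt,n):
    ks=base+list(o); A=np.vstack([np.array([c[k] for k in ks]).T for c in C])
    x=np.linalg.lstsq(A,b,rcond=None)[0]; R.append((abs(A@x-b).max()*1000,ks,x.round(3)))
R.sort(key=lambda t:t[0]+.5*len(t[1]))
for t in R[:14]: print(t)
E
```

```text
(np.float64(0.003993210840130823), ['h', '2z', '3x', '5x', '5y'], array([ 0.199,  0.602,  0.464,  0.361, -0.192]))
(np.float64(0.003993210840158579), ['h', '2z', '3x', '5x', '4y'], array([ 0.199,  0.602,  0.464,  0.361, -0.192]))
(np.float64(0.0035054164547118627), ['h', '2z', '3x', '5x', '2x', '5y'], array([ 0.199,  0.602,  0.464,  0.361,  0.   , -0.192]))
(np.float64(0.003505416454767374), ['h', '2z', '3x', '5x', '2x', '4y'], array([ 0.199,  0.602,  0.464,  0.361,  0.   , -0.192]))
(np.float64(0.003591679250541935), ['h', '2z', '3x', '5x', '5y', '6z'], array([ 0.199,  0.602,  0.464,  0.361, -0.192,  0.   ]))
(np.float64(0.003591679250652957), ['h', '2z', '3x', '5x', '4y', '6z'], array([ 0.199,  0.602,  0.464,  0.361, -0.192,  0.   ]))
(np.float64(0.00359891184953387), ['h', '2z', '3x', '5x', '5y', '6y'], array([ 0.199,  0.602,  0.464,  0.361, -0.192, -0.   ]))
(np.float64(0.0035989118496448924), ['h', '2z', '3x', '5x', '4y', '6y'], array([ 0.199,  0.602,  0.464,  0.361, -0.192, -0.   ]))
(np.float64(0.0038761075995819017), ['h', '2z', '3x', '5x', '1x', '5y'], array([ 0.199,  0.602,  0.464,  0.361,  0.   , -0.192]))
(np.float64(0.003876107599887213), ['h', '2z', '3x', '5x', '1x', '4y'], array([ 0.199,  0.602,  0.464,  0.361,  0.   , -0.192]))
(np.float64(0.0038904980630971586), ['h', '2z', '3x', '5x', '1y', '4y'], array([ 0.199,  0.602,  0.464,  0.361,  0.   , -0.192]))
(np.float64(0.003890498063208181), ['h', '2z', '3x', '5x', '1y', '5y'], array([ 0.199,  0.602,  0.464,  0.361,  0.   , -0.192]))
(np.float64(0.003890498063208181), ['h', '2z', '3x', '5x', '3y', '4y'], array([ 0.199,  0.602,  0.464,  0.361,  0.   , -0.192]))
(np.float64(0.0038904980633192032), ['h', '2z', '3x', '5x', '3y', '5y'], array([ 0.199,  0.602,  0.464,  0.361,  0.   , -0.192]))
```

```bash
cat >> kin.py <<'E'
H,L2,L3,LT,DW=None,None,None,None,None
def _fit():
    A=[];
    for q in J: A.append(cols5(q))
    return np.linalg.lstsq(np.vstack(A),P.ravel(),rcond=None)[0]
def cols5(q):
    D=lambda s,x:Ro.from_euler(s,x,degrees=True)
    R1=D('Z',q[0]);R2=R1*D('Y',q[1]);R3=R1*D('Y',q[1]-q[2]);R4=R3*D('X',-q[3]);R5=R4*D('Y',-q[4])
    return np.array([[0,0,1.],R2.apply([0,0,1]),R3.apply([1,0,0]),R5.apply([1,0,0]),R4.apply([0,1,0])]).T
X=_fit()
def FK(q): return cols5(q)@X, FKR(q)
LO=np.array([-176.03,-82.01,-58.28,-173.87,-174.79,-173.66]);HI=np.array([176.03,121.73,71.71,95.51,-.11,173.66])
def IK(p,R,q0,m=2.0):
    def f(q):
        pp,RR=FK(q); return np.r_[(pp-p)*10,(RR.inv()*R).as_rotvec()*3]
    s=least_squares(f,np.clip(q0,LO+m+.01,HI-m-.01),bounds=(LO+m,HI-m),x_scale=30.)
    return s.x,np.abs(s.fun).max()
# case
CY=-3.87; CO=np.array([.5625,.0012,.035]); RC=Ro.from_euler('Z',CY,degrees=True)
def w(c): return CO+RC.apply(c)
def tool(az,t,flip=0):
    # az rel. case x (deg); t = tilt from vertical; tool y horizontal
    a=np.radians(az);t=np.radians(t)
    z=np.array([np.sin(t)*np.cos(a),np.sin(t)*np.sin(a),-np.cos(t)])
    x=np.array([np.cos(t)*np.cos(a),np.cos(t)*np.sin(a),np.sin(t)])
    if flip: x=-x
    y=np.cross(z,x); return RC*Ro.from_matrix(np.array([x,y,z]).T)
E
python3 - <<'E'
from kin import *
print(X)
rng=np.random.default_rng(0)
seeds=[J[3],J[1]]+[LO+(HI-LO)*rng.random(6) for _ in range(12)]
for az in(0,20,40,60,90,-20,-40,-60,-90):
  for t in(25,35,45,55,65):
    best=None
    for flip in(0,1):
     for q0 in seeds:
      ok=[]; q=q0; 
      for th in (0,35,70,100):
        R=tool(az,t,flip); xx=R.apply([1,0,0])*(-1 if flip else 1); zz=R.apply([0,0,1])
        a=np.radians(th); rr=.092
        corner=w([.040-rr*np.cos(a),0,.048+rr*np.sin(a)-(.006 if th==0 else 0)])
        p=corner-.0095*xx-.017*zz
        q,e=IK(p,R,q); ok.append(e)
        if e>.01: break
        if th==0: qs=q
      if max(ok)<.01: best=(flip,qs.round(0),q.round(0)); break
     if best: break
    print(az,t,best)
E
```

```text
[ 0.19878716  0.60160274  0.46360273  0.36103116 -0.1918013 ]
0 25 None
0 35 None
0 45 None
0 55 None
0 65 None
20 25 None
20 35 None
20 45 None
20 55 (1, array([ -35.,   15.,  -46., -105.,  -41.,   55.]), array([-10.,   5., -29., -80., -22.,   5.]))
20 65 (0, array([ -49.,   33.,  -53., -113.,  -63.,  -94.]), array([ -29.,   11.,  -36., -106.,  -42., -137.]))
40 25 (0, array([ 13.,   7., -38., -24., -24., 134.]), array([ 10.,   8., -22., -17., -39., 128.]))
40 35 (0, array([  0.,   7., -34., -48., -27., 165.]), array([  3.,   7., -22., -33., -35., 146.]))
40 45 (1, array([-17.,  11., -33., -70., -37.,  18.]), array([ -7.,   8., -21., -53., -37., -10.]))
40 55 (0, array([ -31.,   18.,  -35.,  -83.,  -50., -137.]), array([ -19.,   11.,  -22.,  -72.,  -45., -166.]))
40 65 (0, array([ -41.,   28.,  -37.,  -90.,  -62., -118.]), array([ -29.,   17.,  -24.,  -85.,  -56., -146.]))
60 25 (0, array([  4.,  11., -29., -32., -39., 165.]), array([  3.,  13., -13., -25., -52., 156.]))
60 35 (1, array([ -8.,  13., -26., -47., -44.,   7.]), array([ -5.,  13., -12., -39., -53.,  -9.]))
60 45 (1, arr
[... 932 characters left out ...]
40 35 None
-40 45 None
-40 55 None
-40 65 None
-60 25 (0, array([ 37.,  13., -53.,  43., -37., -49.]), array([ 32.,  14., -33.,  33., -50., -29.]))
-60 35 None
-60 45 None
-60 55 None
-60 65 None
-90 25 (0, array([ 37.,  20., -37.,  24., -52., -59.]), array([ 31.,  22., -18.,  22., -66., -47.]))
-90 35 (0, array([ 41.,  24., -38.,  29., -58., -67.]), array([ 34.,  25., -20.,  29., -70., -54.]))
-90 45 (0, array([ 43.,  30., -37.,  32., -64., -72.]), array([ 36.,  29., -21.,  34., -75., -60.]))
-90 55 (0, array([ 46.,  35., -36.,  34., -70., -77.]), array([ 38.,  34., -22.,  38., -81., -65.]))
-90 65 (0, array([ 47.,  41., -34.,  36., -76., -81.]), array([ 40.,  39., -22.,  41., -86., -69.]))
```

```bash
cat >> kin.py <<'E'
def pose_V(V,az=40,t=55,back=0,up=0):
    R=tool(az,t,1); z=R.apply([0,0,1]); x=-R.apply([1,0,0]); a=np.radians(az)
    inn=RC.apply([np.sin(a),-np.cos(a),0]); ah=RC.apply([np.cos(a),np.sin(a),0])
    return w(V)-.021*inn-.0095*x-.017*z-back*ah+np.array([0,0,up]),R
def arc(th,r=.086,y=-.008):
    a=np.radians(th); return np.array([.040-r*np.cos(a),y,.048+r*np.sin(a)])
def delta(p,R,pc,Ec):
    Rc=Ro.from_euler('xyz',Ec,degrees=True)
    return (Rc.inv().apply(p-pc)/.04).round(2),((Rc.inv()*R).as_rotvec(degrees=True)/8).round(2)
E
python3 - <<'E'
from kin import *
V0=np.array([-.046,-.008,.027])
W=[("A",np.array([.52,-.05,.28]),Ro.from_euler('xyz',[180,0,-144],degrees=True))]
for t in(15,30,45,55): W.append((f"B{t}",pose_V(V0,back=.09,up=.17)[0],tool(40,t,1)))
W.append(("C",)+pose_V(V0,back=.09,up=0.06));W.append(("C2",)+pose_V(V0,back=.09));W.append(("D",)+pose_V(V0))
for th in(0,20,40,60,80,100): W.append((f"E{th}",)+pose_V(arc(th)))
W.append(("F",)+pose_V(arc(100),back=.1,up=.05))
q=np.array([20,5,-20,0,-65,-74.])
for n,p,R in W:
    q,e=IK(p,R,q); print(n,p.round(3),R.as_euler('xyz',degrees=True).round(1),q.round(0),round(e,4))
E
```

```text
A [ 0.52 -0.05  0.28] [ 180.    0. -144.] [ 16.   5. -15.   0. -70. -70.] 0.0
B15 [ 0.415 -0.051  0.234] [-180.    15.  -143.9] [ 15. -11. -35.  -7. -53. -65.] 0.0
B30 [ 0.415 -0.051  0.234] [-180.    30.  -143.9] [  4. -14. -36. -22. -45. -46.] 0.0
B45 [ 0.415 -0.051  0.234] [-180.    45.  -143.9] [-18. -12. -33. -48. -50. -10.] 0.0
B55 [ 0.415 -0.051  0.234] [-180.    55.  -143.9] [-34.  -7. -33. -63. -60.  12.] 0.0
C [ 0.415 -0.051  0.124] [-180.    55.  -143.9] [-40.   9. -38. -72. -57.  37.] 0.0
C2 [ 0.415 -0.051  0.064] [-180.    55.  -143.9] [-44.  20. -39. -78. -56.  52.] 0.0
D [0.488 0.002 0.064] [-180.    55.  -143.9] [-32.  20. -36. -86. -50.  48.] 0.0
E0 [0.488 0.002 0.085] [-180.    55.  -143.9] [-30.  16. -36. -83. -49.  42.] 0.0
E20 [0.493 0.002 0.114] [-180.    55.  -143.9] [-28.  12. -35. -80. -48.  34.] 0.0
E40 [0.508 0.001 0.14 ] [-180.    55.  -143.9] [-25.   9. -32. -77. -47.  27.] 0.0
E60 [ 0.531 -0.001  0.159] [-180.    55.  -143.9] [-22.   8. -30. -74. -46.  21.] 0.0
E80 [ 0.559 -0.003  0.17 ] [-180.    55.  -143.9] [-20.   8. -27. -73. -45.  17.] 0.0
E100 [ 0.589 -0.005  0.17 ] [-180.    55.  -143.9] [-19.  11. -24. -73. -45.  16.] 0.0
F [ 0.508 -0.064  0.22 ] [-180.    55.  -143.9] [-29.   2. -26. -65. -55.  12.] 0.0
```

>>> apply_moves([
  [[0.1, 0, -0.1], [0, -1, 0], 0],
  [[0.1, 0, -0.1], [0, -1, 0], 0],
  [[0.1, 0, -0.1], [0, -1, 0], 0],
  [[0, 0.2, -0.3], [0, -1, 0], 0],
  [[0, 0.2, -0.3], [0, 0, 1], 0],
])

```text
time_s: 2.9
tcp_pos: [0.524, -0.0333, 0.2884]
eef_rot: [-179.8, -6.9, -12.1]
contact_force: [-0.6, -0.8, -0.3]
gripper_width: 0.0003
```

>>> apply_moves([
  [[0, 0.2, -0.1], [0, 0, 1], 0],
  [[0, 0.2, 0], [0, 0, 1], 0],
  [[0, 0.2, 0], [0, 0, 1], 0],
  [[0, 0.2, 0], [0, 0, 1], 0],
  [[0, 0, 0], [0, 0, 1], 0],
])

```text
time_s: 3.4
tcp_pos: [0.5117, -0.0633, 0.2913]
eef_rot: [-175.3, -4.9, -54.0]
contact_force: [0.4, 0.1, -0.5]
gripper_width: 0.0003
```

>>> apply_moves([
  [[0, 0, 0], [0, 0, 1], 0],
  [[0, 0, 0], [0, 0, 1], 0],
  [[0, 0, 0], [0, 0, 1], 0],
  [[0, 0, 0], [0, 0, 1], 0],
  [[0, 0, 0], [0, 0, 1], 0],
])

```text
time_s: 3.9
tcp_pos: [0.51, -0.0639, 0.2897]
eef_rot: [-173.5, -0.5, -95.6]
contact_force: [0.9, 0.3, -0.1]
gripper_width: 0.0002
```

```bash
cat > st.py <<'E'
from plant import r
from kin import *
S=r.get_state(); print(S['time_s'],S['joints'].round(1),S['tcp_pos'].round(4),S['eef_rot'].round(1),S['contact_force'].round(1))
def to(p,R): print(p.round(4),*delta(p,R,S['tcp_pos'],S['eef_rot']))
V0=np.array([-.046,-.008,.027])
E
python3 - <<'E'
from st import *
to(pose_V(V0,back=.09,up=.17)[0],Ro.from_euler('xyz',[180,0,-144],degrees=True))
E
```

```text
3.9 [ 17.   -0.6 -21.1   3.4 -63.7 -24. ] [ 0.51   -0.0639  0.2897] [-173.5   -0.5  -95.6] [ 0.9  0.3 -0.1]
[ 0.4153 -0.0512  0.234 ] [-0.1   2.53  1.11] [-0.8   0.28  6.04]
```

>>> apply_moves([
  [[0, 0.4, 0], [-0.1, 0, 1], 0],
  [[0, 0.4, 0], [0, 0, 1], 0],
  [[0, 0.4, 0], [0, 0, 1], 0],
  [[0, 0.4, 0], [0, 0, 1], 0],
  [[0, 0, 0], [0, 0, 1], 0],
])

```text
time_s: 4.4
tcp_pos: [0.4469, -0.0443, 0.2808]
eef_rot: [-175.6, 3.2, -137.3]
contact_force: [0.3, -0.8, -0.0]
gripper_width: 0.0002
```

```bash
python3 - <<'E'
from st import *
to(*pose_V(V0,back=.09,up=.17))
to(pose_V(V0,back=.09,up=.17)[0],tool(40,15,1))
E
```

```text
4.4 [ 22.3  -6.6 -27.7   3.4 -64.4 -71.1] [ 0.4469 -0.0443  0.2808] [-175.6    3.2 -137.3] [ 0.3 -0.8 -0. ]
[ 0.4153 -0.0512  0.234 ] [0.76 0.49 1.09] [-0.1  -6.43  0.99]
[ 0.4153 -0.0512  0.234 ] [0.76 0.49 1.09] [-0.42 -1.44  0.87]
```

>>> apply_moves([
  [[0.1, 0.1, 0], [-0.1, -1, 0.3], 0],
  [[0.1, 0.1, 0], [-0.1, -1, 0.3], 0],
  [[0, 0.1, 0], [-0.1, -1, 0.2], 0],
  [[0, 0, 0], [0, -1, 0.1], 0],
  [[0, 0, 0], [0, -1, 0], 0],
])

```text
time_s: 4.9
tcp_pos: [0.4308, -0.0367, 0.2772]
eef_rot: [179.8, 41.6, -143.9]
contact_force: [-1.6, -1.3, -1.6]
gripper_width: 0.0004
```

```bash
python3 - <<'E'
from st import *
to(*pose_V(V0,back=.09,up=.17))
E
```

```text
4.9 [ -5.9 -15.7 -30.7 -36.9 -48.2 -29.4] [ 0.4308 -0.0367  0.2772] [ 179.8   41.6 -143.9] [-1.6 -1.3 -1.6]
[ 0.4153 -0.0512  0.234 ] [ 1.11 -0.07  0.46] [ 0.02 -1.68 -0.  ]
```

>>> apply_moves([
  [[0.3, 0, 0.1], [0, -1, 0], 0],
  [[0.3, 0, 0.2], [0, -0.7, 0], 0],
  [[0.3, 0, 0.1], [0, 0, 0], 0],
  [[0.2, 0, 0.1], [0, 0, 0], 0],
])

```text
time_s: 5.3
tcp_pos: [0.4141, -0.0463, 0.2339]
eef_rot: [178.8, 50.2, -144.8]
contact_force: [0.4, 0.3, -0.4]
gripper_width: 0.0003
```

```bash
python3 - <<'E'
from st import *
to(*pose_V(V0,back=.09,up=.17))
to(*pose_V(V0,back=.09,up=0))
E
```

```text
5.3 [-26.2  -9.5 -32.3 -56.5 -55.3   1.1] [ 0.4141 -0.0463  0.2339] [ 178.8   50.2 -144.8] [ 0.4  0.3 -0.4]
[ 0.4153 -0.0512  0.234 ] [ 0.03 -0.12 -0.04] [ 0.06 -0.59 -0.08]
[ 0.4153 -0.0512  0.064 ] [ 3.3  -0.18  2.68] [ 0.06 -0.59 -0.08]
```

>>> apply_moves([
  [[0.6, 0, 0.5], [0, -0.4, 0], 0],
  [[0.6, 0, 0.5], [0, -0.4, 0], 0],
  [[0.6, 0, 0.5], [0, 0, 0], 0],
  [[0.6, 0, 0.5], [0, 0, 0], 0],
  [[0, 0, 0], [0, 0, 0], 0],
])

```text
time_s: 5.8
tcp_pos: [0.4208, -0.0422, 0.1098]
eef_rot: [178.8, 56.5, -145.1]
contact_force: [-0.1, 0.2, 0.6]
gripper_width: 0.0003
```

```bash
python3 - <<'E'
from st import *
to(*pose_V(V0,back=.09,up=0))
import cv2
for n in("scene","top"):
    cv2.imwrite(f"pics/{n}1.png",r.capture(n)["img"])
E
```

```text
5.8 [-41.4  12.6 -38.3 -75.6 -57.3  42.2] [ 0.4208 -0.0422  0.1098] [ 178.8   56.5 -145.1] [-0.1  0.2  0.6]
[ 0.4153 -0.0512  0.064 ] [ 1.09 -0.12  0.43] [ 0.02  0.19 -0.09]
```

View pics/top1.png

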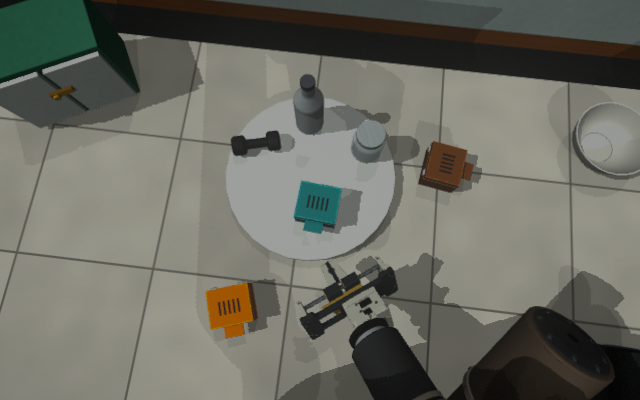

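View pics/scene1.png

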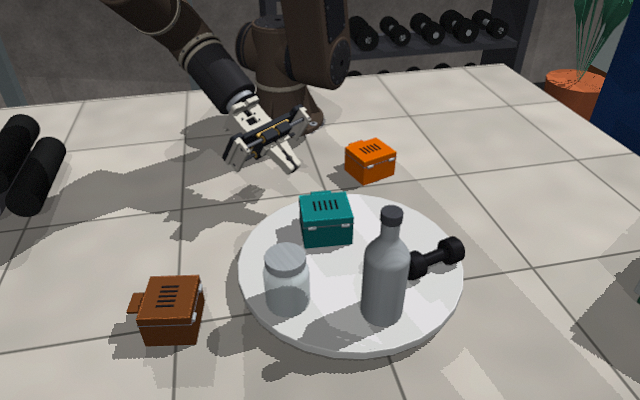

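```bash
python3 - <<'E'
import cv2
from h import *
from kin import *
c=pickle.load(open("top0.pkl","rb"))
i=cv2.imread("pics/top1.png")[200:350,270:430]; cv2.imwrite("pics/top1z.png",cv2.resize(i,None,fx=4,fy=4,interpolation=2))
j=cv2.imread("pics/scene1.png")[70:190,200:340]; cv2.imwrite("pics/scene1z.png",cv2.resize(j,None,fx=4,fy=4,interpolation=2))
R=Ro.from_euler('xyz',[178.8,56.5,-145.1],degrees=True);p=np.array([.4208,-.0422,.1098])
for s in [(0,0,.017),(0,.02,.017),(0,-.02,.017),(0,0,-.049)]: print(s,((proj(c,p+R.apply(s))-[270,200])*4).round())
E
```

```text
(0, 0, 0.017) [[227. 260.]]
(0, 0.02, 0.017) [[193. 279.]]
(0, -0.02, 0.017) [[260. 241.]]
(0, 0, -0.049) [[284. 357.]]
```

View pics/top1z.png

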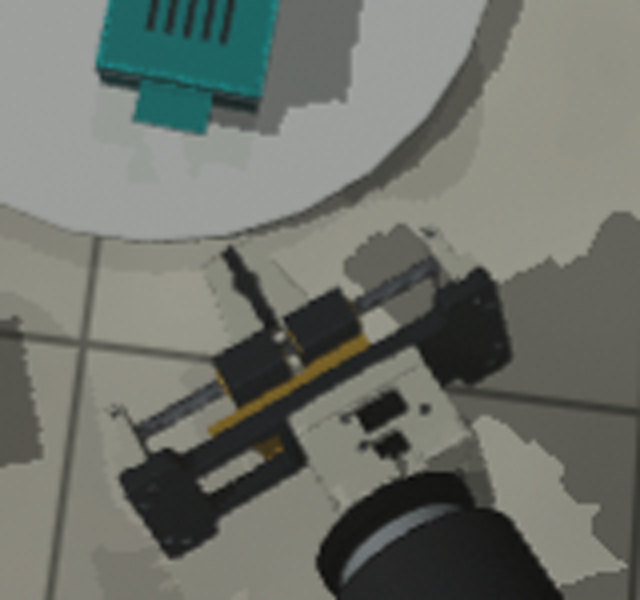

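View pics/scene1z.png

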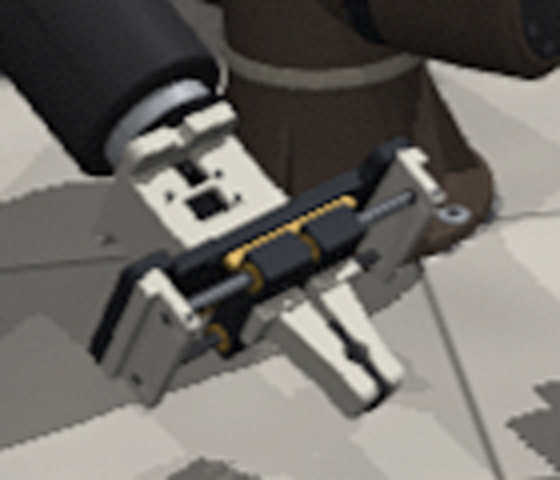

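>>> apply_moves([
  [[0.5, -0.1, 0.2], [0, 0.2, -0.1], 0],
  [[0.5, 0, 0.2], [0, 0, 0], 0],
  [[0.1, 0, 0], [0, 0, 0], 0],
])

```text
time_s: 6.2
tcp_pos: [0.4178, -0.0551, 0.0747]
eef_rot: [-177.6, 55.2, -141.4]
contact_force: [0.0, 1.0, 0.1]
gripper_width: 0.0006
```

```bash
python3 - <<'E'
from st import *
to(*pose_V(V0,back=.09,up=0))
to(*pose_V(V0))
E
```

```text
6.2 [-43.6  18.1 -38.6 -77.  -55.9  50.9] [ 0.4178 -0.0551  0.0747] [-177.6   55.2 -141.4] [0.  1.  0.1]
[ 0.4153 -0.0512  0.064 ] [0.21 0.12 0.16] [-0.05  0.02  0.18]
[0.488  0.0019 0.064 ] [-1.07  0.1   2.01] [-0.05  0.02  0.18]
```

>>> apply_moves([
  [[0.3, 0.1, 0.2], [0, 0, 0.2], 0],
  [[-0.3, 0, 0.5], [0, 0, 0], 0],
  [[-0.3, 0, 0.5], [0, 0, 0], 0],
  [[-0.3, 0, 0.5], [0, 0, 0], 0],
])

```text
time_s: 6.6
tcp_pos: [0.4759, -0.0144, 0.0645]
eef_rot: [-178.5, 55.5, -143.2]
contact_force: [-0.1, -0.5, 0.3]
gripper_width: 0.0006
```

```bash
python3 - <<'E'
from st import *
to(*pose_V(V0))
import cv2
for n in("scene","top"):
    cv2.imwrite(f"pics/{n}2.png",cv2.resize(r.capture(n)["img"][120:300,220:400],None,fx=3,fy=3,interpolation=2))
E
```

```text
6.6 [-35.3  20.4 -37.3 -85.  -51.1  50.7] [ 0.4759 -0.0144  0.0645] [-178.5   55.5 -143.2] [-0.1 -0.5  0.3]
[0.488  0.0019 0.064 ] [-0.26  0.15  0.4 ] [-0.12  0.06  0.05]
```

View pics/top2.png

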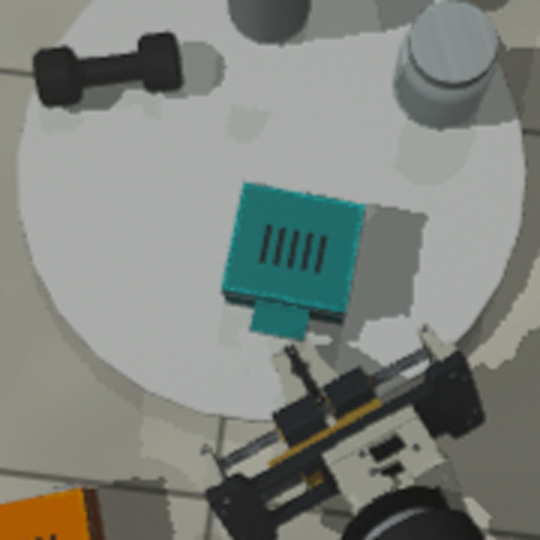

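View pics/scene2.png

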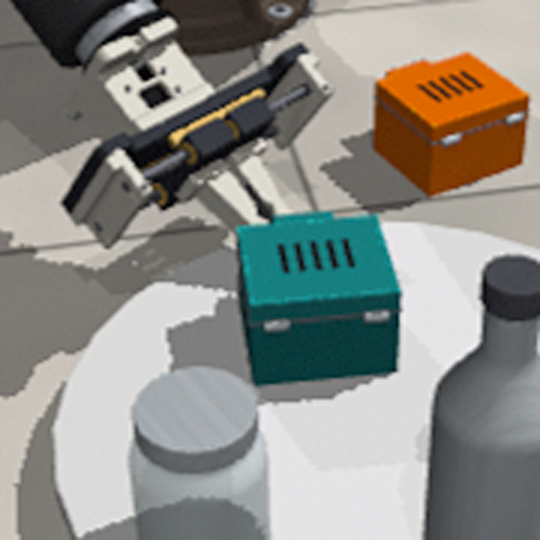

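>>> apply_moves([
  [[-0.1, 0.1, 0.2], [-0.1, 0, 0], 0],
  [[-0.1, 0, 0.2], [0, 0, 0], 0],
])

```text
time_s: 6.9
tcp_pos: [0.4902, 0.0003, 0.0666]
eef_rot: [-178.6, 55.7, -142.4]
contact_force: [0.2, 0.4, -1.0]
gripper_width: 0.0003
```

```bash
python3 - <<'E'
from st import *
to(*pose_V(V0))
for th in(0,20,40,60,80,100): to(*pose_V(arc(th)))
import cv2
for n in("scene","top"):
    cv2.imwrite(f"pics/{n}3.png",cv2.resize(r.capture(n)["img"][120:300,220:400],None,fx=3,fy=3,interpolation=2))
E
```

```text
6.9 [-32.6  20.4 -36.4 -86.  -50.4  49.7] [4.902e-01 3.000e-04 6.660e-02] [-178.6   55.7 -142.4] [ 0.2  0.4 -1. ]
[0.488  0.0019 0.064 ] [0.06 0.06 0.02] [-0.03  0.09  0.1 ]
[0.488  0.0019 0.085 ] [-0.37  0.06 -0.28] [-0.03  0.09  0.1 ]
[0.4932 0.0015 0.1144] [-1.03 -0.04 -0.61] [-0.03  0.09  0.1 ]
[5.081e-01 5.000e-04 1.402e-01] [-1.72 -0.29 -0.73] [-0.03  0.09  0.1 ]
[ 0.5309 -0.001   0.1594] [-2.36 -0.66 -0.64] [-0.03  0.09  0.1 ]
[ 0.5589 -0.0029  0.1697] [-2.87 -1.12 -0.34] [-0.03  0.09  0.1 ]
[ 0.5887 -0.005   0.1697] [-3.18 -1.6   0.14] [-0.03  0.09  0.1 ]
```

View pics/top3.png

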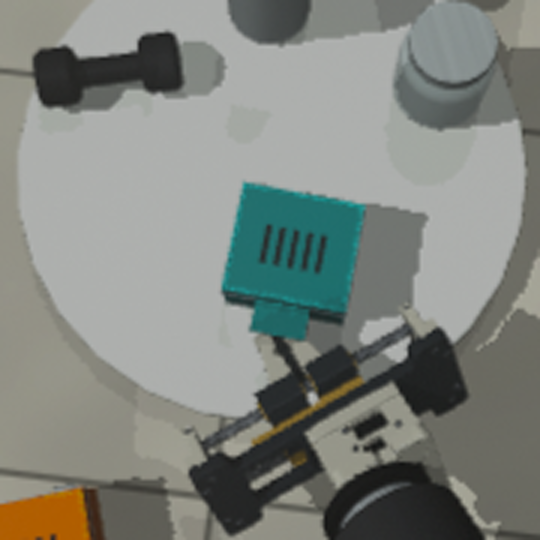

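>>> apply_moves([
  [[-0.25, 0, -0.17], [0, 0, 0], 0],
  [[-0.25, 0, -0.17], [0, 0, 0], 0],
  [[-0.25, 0, -0.17], [0, 0, 0], 0],
  [[-0.25, 0, -0.17], [0, 0, 0], 0],
])

```text
time_s: 7.4
tcp_pos: [0.4883, 0.0004, 0.1143]
eef_rot: [-179.1, 55.6, -142.9]
contact_force: [-0.3, -0.1, 0.9]
gripper_width: 0.0005
```

```bash
cat > look.py <<'E'
import sys
from st import *
import cv2
for th in(0,20,40,60,80,100): to(*pose_V(arc(th)))
k=sys.argv[1]
a=[cv2.resize(r.capture(n)["img"][100:290,220:400],None,fx=2.2,fy=2.2,interpolation=2) for n in("scene","top")]
cv2.imwrite(f"pics/b{k}.png",np.hstack(a))
E
python3 look.py 4
```

```text
7.4 [-29.1  12.  -35.2 -80.3 -49.4  36.4] [4.883e-01 4.000e-04 1.143e-01] [-179.1   55.6 -142.9] [-0.3 -0.1  0.9]
[0.488  0.0019 0.085 ] [0.59 0.04 0.43] [-0.01  0.07  0.07]
[0.4932 0.0015 0.1144] [-0.07 -0.05  0.09] [-0.01  0.07  0.07]
[5.081e-01 5.000e-04 1.402e-01] [-0.76 -0.3  -0.04] [-0.01  0.07  0.07]
[ 0.5309 -0.001   0.1594] [-1.4  -0.67  0.06] [-0.01  0.07  0.07]
[ 0.5589 -0.0029  0.1697] [-1.91 -1.13  0.36] [-0.01  0.07  0.07]
[ 0.5887 -0.005   0.1697] [-2.23 -1.61  0.83] [-0.01  0.07  0.07]
```

View pics/b4.png

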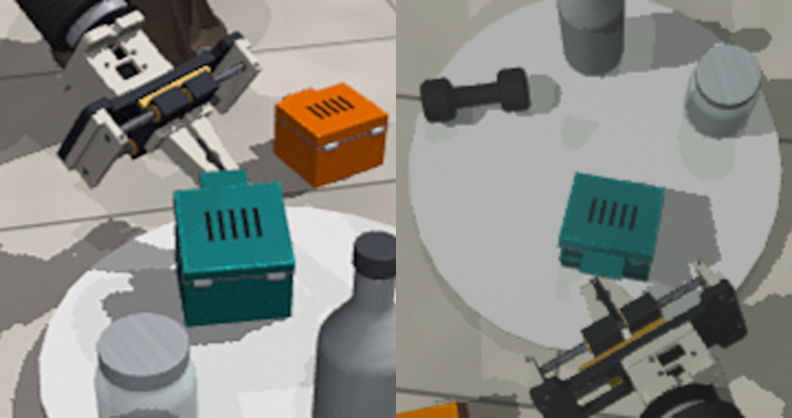

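>>> apply_moves([
  [[-0.4, -0.1, 0], [0, 0, 0], 0],
  [[-0.4, -0.2, 0], [0, 0, 0], 0],
  [[-0.3, -0.2, 0], [0, 0, 0], 0],
  [[-0.3, -0.2, 0.1], [0, 0, 0], 0],
])

```text
time_s: 7.9
tcp_pos: [0.5312, -0.0013, 0.158]
eef_rot: [-179.2, 55.5, -143.0]
contact_force: [-0.2, -0.4, 0.4]
gripper_width: 0.0004
```

```bash
python3 look.py 5
```

```text
7.9 [-23.    8.2 -29.9 -75.3 -46.9  22.9] [ 0.5312 -0.0013  0.158 ] [-179.2   55.5 -143. ] [-0.2 -0.4  0.4]
[0.488  0.0019 0.085 ] [1.97 0.72 0.35] [-0.01  0.06  0.06]
[0.4932 0.0015 0.1144] [1.3  0.63 0.02] [-0.01  0.06  0.06]
[5.081e-01 5.000e-04 1.402e-01] [ 0.61  0.38 -0.11] [-0.01  0.06  0.06]
[ 0.5309 -0.001   0.1594] [-0.03  0.01 -0.02] [-0.01  0.06  0.06]
[ 0.5589 -0.0029  0.1697] [-0.54 -0.45  0.28] [-0.01  0.06  0.06]
[ 0.5887 -0.005   0.1697] [-0.86 -0.93  0.75] [-0.01  0.06  0.06]
```

View pics/b5.png

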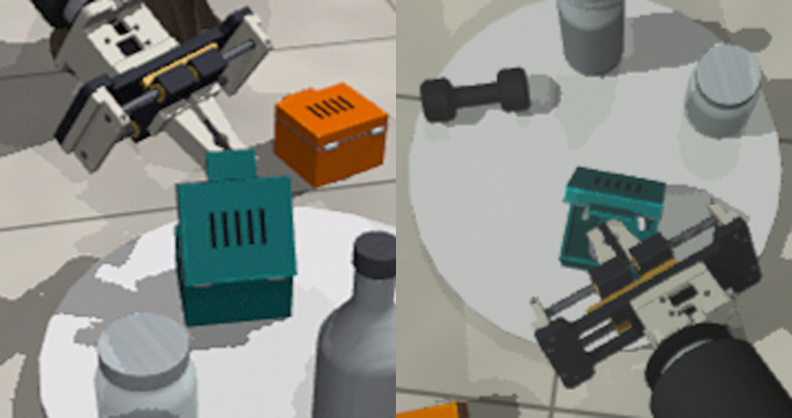

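>>> apply_moves([
  [[-0.3, -0.2, 0.1], [0, 0, 0], 0],
  [[-0.2, -0.2, 0.2], [0, 0, 0], 0],
  [[-0.2, -0.3, 0.2], [0, 0, 0], 0],
  [[-0.1, -0.2, 0.2], [0, 0, 0], 0],
])

```text
time_s: 8.4
tcp_pos: [0.5861, -0.0059, 0.166]
eef_rot: [-179.4, 55.3, -143.2]
contact_force: [0.1, 0.1, -0.2]
gripper_width: -0.0001
```

```bash
python3 look.py 6
```

```text
8.4 [-19.7  11.  -24.3 -73.8 -45.1  18. ] [ 0.5861 -0.0059  0.166 ] [-179.4   55.3 -143.2] [ 0.1  0.1 -0.2]
[0.488  0.0019 0.085 ] [ 2.72  1.62 -0.38] [-0.    0.04  0.05]
[0.4932 0.0015 0.1144] [ 2.06  1.53 -0.72] [-0.    0.04  0.05]
[5.081e-01 5.000e-04 1.402e-01] [ 1.36  1.29 -0.85] [-0.    0.04  0.05]
[ 0.5309 -0.001   0.1594] [ 0.72  0.92 -0.76] [-0.    0.04  0.05]
[ 0.5589 -0.0029  0.1697] [ 0.21  0.46 -0.47] [-0.    0.04  0.05]
[ 0.5887 -0.005   0.1697] [-0.11 -0.02  0.  ] [-0.    0.04  0.05]
```

View pics/b6.png

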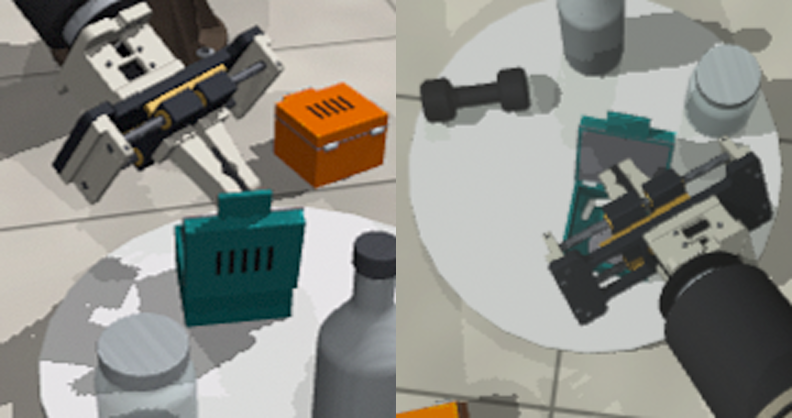

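>>> apply_moves([
  [[0, 0, -0.5], [0, 0, 0], 0],
  [[0, 0, -0.8], [0, 0, 0], 0],
  [[0, 0, -0.8], [0, 0, 0], 0],
  [[0, 0, -0.8], [0, 0, 0], 0],
])

```text
time_s: 8.9
tcp_pos: [0.5043, -0.0622, 0.2284]
eef_rot: [179.5, 54.9, -143.8]
contact_force: [0.7, -0.4, 0.5]
gripper_width: 0.0004
```

```bash
python3 look.py 7
python3 - <<'E'
from kin import *
# press pose IK at button, vertical, tool x = -case x
R=tool(0,0,1); b=w([-.014,0,.036]); print(b,R.as_euler('xyz',degrees=True))
q=np.array([10,0,-20,-5,-65,-80.])
for dz in(.12,.0,-.008):
    q,e=IK(b+[0,0,.017+dz],R,q); print(q.round(1),e)
E
```

```text
8.9 [-28.4   1.4 -25.6 -64.4 -55.5  10.6] [ 0.5043 -0.0622  0.2284] [ 179.5   54.9 -143.8] [ 0.7 -0.4  0.5]
[0.488  0.0019 0.085 ] [2.58 1.51 2.58] [ 0.06 -0.01  0.  ]
[0.4932 0.0015 0.1144] [1.92 1.43 2.24] [ 0.06 -0.01  0.  ]
[5.081e-01 5.000e-04 1.402e-01] [1.23 1.19 2.1 ] [ 0.06 -0.01  0.  ]
[ 0.5309 -0.001   0.1594] [0.58 0.82 2.18] [ 0.06 -0.01  0.  ]
[ 0.5589 -0.0029  0.1697] [0.07 0.37 2.47] [ 0.06 -0.01  0.  ]
[ 0.5887 -0.005   0.1697] [-0.26 -0.11  2.93] [ 0.06 -0.01  0.  ]
[0.54853192 0.0021449  0.071     ] [-180.      0.    176.13]
[  20.7   10.2  -18.4   -0.   -61.4 -114.6] 3.617576798826252e-11
[  20.7   17.6  -26.6   -0.   -45.8 -114.6] 8.375383719894103e-13
[  20.7   18.2  -27.1   -0.   -44.7 -114.6] 2.9237723353503497e-12
```

View pics/b7.png

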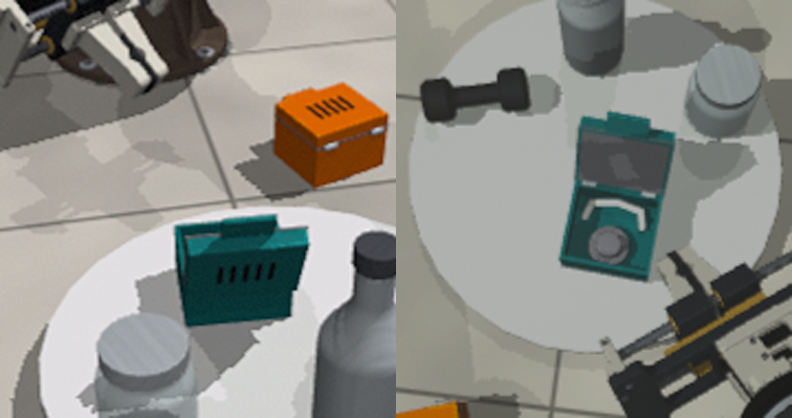

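```bash
python3 - <<'E'
from st import *
from h import *
c=r.capture("top"); uv,P=cloud(c)
C=RC.inv().apply(P-CO)
m=(C[:,2]>.052)&(C[:,2]<.4)&(C[:,0]>-.06)&(C[:,0]<.02)&(abs(C[:,1])<.06)
print("above rim pts",m.sum())
# inside: button by depth
b=(abs(C[:,1])<.02)&(C[:,0]>-.034)&(C[:,0]<.006)&(C[:,2]>.031)&(C[:,2]<.045)
print("button",b.sum(),C[b].mean(0).round(4),C[b].min(0).round(4),C[b].max(0).round(4),P[b].mean(0).round(4))
g=(abs(C[:,1])<.038)&(C[:,0]>-.034)&(C[:,0]<.033)&(c["img"][uv[:,1],uv[:,0]].min(1)>150)
print("guard",g.sum(),C[g].min(0).round(4),C[g].max(0).round(4))
# rim pts
rim=(C[:,2]>.044)&(C[:,2]<.052)&(abs(C[:,1])<.055)&(C[:,0]>-.06)&(C[:,0]<.03)
r_=cv2.minAreaRect((C[rim][:,:2]*1000).astype(np.float32)); print("rim",r_, C[rim].min(0),C[rim].max(0))
for u in[(317.3,210.5)]: print(RC.inv().apply(onplane(c,[u],.071)-CO))
cv2.imwrite("pics/t8.png",cv2.resize(c["img"][140:230,270:360],None,fx=6,fy=6,interpolation=2))
E
```

```text
9.0 [-28.6   1.1 -25.6 -64.4 -55.5  10.7] [ 0.5043 -0.0637  0.2305] [-180.    55.  -143.5] [0.5 0.1 0.1]
above rim pts 73
button 105 [-0.0147 -0.0004  0.0362] [-0.0263 -0.0128  0.0321] [-0.0023  0.0125  0.0402] [0.5478 0.0018 0.0712]
guard 57 [ 0.0116 -0.0309  0.0221] [0.033  0.0208 0.0285]
rim ((-5.127132415771484, -0.2876129150390625), (89.96392822265625, 70.07074737548828), 89.90239715576172) [-0.0402368  -0.04532152  0.0441876 ] [0.02983292 0.04471367 0.051749  ]
[[-0.01325566 -0.0020437   0.036     ]]
```

View pics/t8.png

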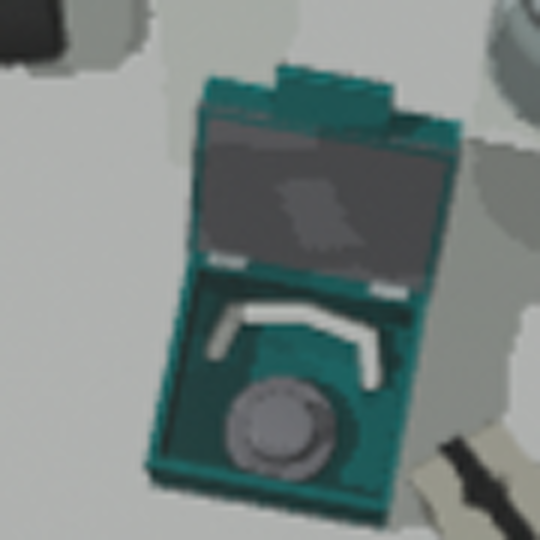

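>>> apply_moves([
  [[0, 0, 0], [0, 1, 0], 0],
  [[0, 0, 0], [0, 1, 0], 0],
  [[0, 0, 0], [0, 1, 0], 0],
  [[0, 0, 0], [0, 1, 0], 0],
  [[0, 0, 0], [0, 1, 0], 0],
])

```text
time_s: 9.55
tcp_pos: [0.4961, -0.0672, 0.2216]
eef_rot: [178.8, 20.3, -144.4]
contact_force: [-0.9, -0.6, -0.6]
gripper_width: 0.0005
```

>>> apply_moves([
  [[0, 0, 0], [0, 1, 0], 0],
  [[0, 0, 0], [0, 0.7, 0.5], 0],
  [[0, 0, 0], [0, 0, 1], 0],
  [[0, 0, 0], [0, 0, 1], 0],
  [[0, 0, 0], [0, 0, 1], 0],
])

```text
time_s: 10.05
tcp_pos: [0.4962, -0.0632, 0.2194]
eef_rot: [176.3, 4.2, -172.5]
contact_force: [-0.3, 0.3, 0.4]
gripper_width: 0.0002
```

```bash
cat > btn.py <<'E'
from st import *
B=w([-.0145,0,.036])
to(B+[0,0,.017+.11],tool(0,0,1)); to(B+[0,0,.017],tool(0,0,1))
E
python3 btn.py
```

```text
10.05 [ 12.7   3.2 -23.6  -3.8 -58.7 -93.2] [ 0.4962 -0.0632  0.2194] [ 176.3    4.2 -172.5] [-0.3  0.3  0.4]
[0.548  0.0022 0.198 ] [-1.45  1.41  0.74] [0.51 0.48 1.44]
[0.548  0.0022 0.088 ] [-1.25  1.23  3.47] [0.51 0.48 1.44]
```

>>> apply_moves([
  [[-0.4, 0.4, 0], [0.3, 0.2, 0.8], 0],
  [[-0.4, 0.4, 0], [0.3, 0.2, 0.7], 0],
  [[-0.4, 0.4, 0.3], [0, 0, 0], 0],
  [[-0.3, 0.3, 0.3], [0, 0, 0], 0],
])

```text
time_s: 10.45
tcp_pos: [0.5554, -0.0025, 0.1969]
eef_rot: [-179.2, 0.4, 174.7]
contact_force: [-0.7, -0.8, -0.2]
gripper_width: 0.0003
```

```bash
python3 btn.py
```

```text
10.45 [  20.6   11.2  -19.1    1.1  -59.7 -116.4] [ 0.5554 -0.0025  0.1969] [-179.2    0.4  174.7] [-0.7 -0.8 -0.2]
[0.548  0.0022 0.198 ] [ 0.19  0.1  -0.03] [-0.1   0.05 -0.18]
[0.548  0.0022 0.088 ] [0.21 0.14 2.72] [-0.1   0.05 -0.18]
```

>>> apply_moves([
  [[0.2, 0.1, 0.5], [-0.1, 0.05, -0.2], 0],
  [[0, 0, 0.6], [0, 0, 0], 0],
  [[0, 0, 0.5], [0, 0, 0], 0],
  [[0, 0, 0.2], [0, 0, 0], 0],
])

```text
time_s: 10.85
tcp_pos: [0.5469, 0.0045, 0.1182]
eef_rot: [-179.9, -0.4, 176.5]
contact_force: [0.5, -0.2, 0.7]
gripper_width: 0.0004
```

```bash
python3 btn.py
```

```text
10.85 [ 2.090e+01  1.550e+01 -2.470e+01 -1.000e-01 -5.020e+01 -1.144e+02] [0.5469 0.0045 0.1182] [-179.9   -0.4  176.5] [ 0.5 -0.2  0.7]
[0.548  0.0022 0.198 ] [-0.02 -0.06 -2.  ] [-0.01 -0.05  0.05]
[0.548  0.0022 0.088 ] [-0.04 -0.05  0.75] [-0.01 -0.05  0.05]
```

>>> apply_moves([
  [[0, -0.06, 0.3], [0, 0, 0], 0],
  [[0, 0, 0.3], [0, 0, 0], 0],
  [[0, 0, 0.05], [0, 0, 0], 0],
])

```text
time_s: 11.15
tcp_pos: [0.5458, 0.0017, 0.0895]
eef_rot: [-179.9, -0.5, 176.5]
contact_force: [-0.2, -0.1, 0.2]
gripper_width: 0.0005
```

```bash
python3 btn.py
```

```text
11.15 [ 2.070e+01  1.750e+01 -2.640e+01 -1.000e-01 -4.660e+01 -1.141e+02] [0.5458 0.0017 0.0895] [-179.9   -0.5  176.5] [-0.2 -0.1  0.2]
[0.548  0.0022 0.198 ] [-0.03  0.01 -2.71] [-0.02 -0.06  0.05]
[0.548  0.0022 0.088 ] [-0.05  0.02  0.04] [-0.02 -0.06  0.05]
```

>>> apply_moves([
  [[-0.05, 0, 0.08], [0, 0, 0], 0],
  [[0, 0, 0.08], [0, 0, 0], 0],
])

```text
time_s: 11.35
tcp_pos: [0.5481, 0.0015, 0.0835]
eef_rot: [-179.9, -0.5, 176.5]
contact_force: [-1.5, 0.1, 3.1]
gripper_width: 0.0003
```

>>> apply_moves([
  [[0, 0, 0.08], [0, 0, 0], 0],
])

```text
time_s: 11.45
tcp_pos: [0.5484, 0.0014, 0.0815]
eef_rot: [-179.9, -0.4, 176.6]
contact_force: [-14.7, 4.2, 36.1]
gripper_width: 0.0005
```

>>> apply_moves([
  [[0, 0, 0.08], [0, 0, 0], 0],
])

```text
time_s: 11.55
tcp_pos: [0.5486, 0.001, 0.0813]
eef_rot: [-179.8, -0.4, 176.6]
contact_force: [-17.0, 1.6, 44.8]
gripper_width: 0.0002
```

>>> apply_moves([
  [[0, 0, -0.1], [0, 0, 0], 0],
  [[0, 0, -0.4], [0, 0, 0], 0],
  [[0, 0, -0.8], [0, 0, 0], 0],
  [[0, 0, -0.8], [0, 0, 0], 0],
  [[0, 0, -0.8], [0, 0, 0], 0],
])

```text
time_s: 12.05
tcp_pos: [0.548, 0.0009, 0.2003]
eef_rot: [-179.8, -0.5, 176.6]
contact_force: [0.1, 0.9, -0.9]
gripper_width: 0.0002
```

>>> apply_moves([
  [[0.3, 0, -0.8], [0, 0, 0], 0],
  [[0.5, 0, -0.8], [0, 0, 0], 0],
  [[0.5, 0.5, -0.3], [0, 0, 0], 0],
  [[0, -0.8, 0], [0, 0, 0], 0],
  [[0, -0.8, 0], [0, 0, 0], 0],
])

```text
time_s: 12.55
tcp_pos: [0.4968, -0.0354, 0.2881]
eef_rot: [179.9, 0.5, 177.1]
contact_force: [0.5, -0.2, 0.6]
gripper_width: 0.0005
```

>>> apply_moves([
  [[0, -0.8, 0], [0, 0, 0], 0],
  [[0, -0.8, 0], [0, 0, 0], 0],
  [[0, -0.8, 0], [0, 0, 0], 0],
  [[0, 0, 0], [0, 0, 0], 0],
])

```text
time_s: 12.95
tcp_pos: [0.4922, -0.1358, 0.291]
eef_rot: [179.8, 1.0, 177.2]
contact_force: [-1.0, 1.1, 1.1]
gripper_width: 0.0004
```

```bash
python3 - <<'E'
from st import *
from h import *
c=r.capture("top"); uv,P=cloud(c)
C=RC.inv().apply(P-CO)
b=(abs(C[:,1])<.011)&(C[:,0]>-.025)&(C[:,0]<-.004)&(C[:,2]>.02)&(C[:,2]<.045)
print("button",b.sum(),C[b].mean(0).round(4),np.median(C[b][:,2]))
rim=(C[:,2]>.044)&(C[:,2]<.052)&(abs(C[:,1])<.055)&(C[:,0]>-.06)&(C[:,0]<.03)
print("rim",cv2.minAreaRect((C[rim][:,:2]*1000).astype(np.float32)))
s=r.capture("scene")
m=(P[:,2]>.045)&(P[:,2]<.3)&(P[:,0]>.62)&(P[:,0]<.95)&(P[:,1]>-.2)&(P[:,1]<.3)
Q=P[m]
for n,(x0,x1,y0,y1) in dict(db=(.64,.735,.09,.24),jar=(.66,.77,-.15,-.04),bot=(.72,.82,0,.09)).items():
    k=(Q[:,0]>x0)&(Q[:,0]<x1)&(Q[:,1]>y0)&(Q[:,1]<y1); print(n,Q[k].min(0).round(3),Q[k].max(0).round(3))
a=[cv2.resize(i["img"][60:300,180:460],None,fx=1.4,fy=1.4) for i in(s,c)]
cv2.imwrite("pics/f.png",np.hstack(a))
E
```

```text
12.95 [  6.6   2.6 -15.9  -0.  -70.5 -99.4] [ 0.4922 -0.1358  0.291 ] [179.8   1.  177.2] [-1.   1.1  1.1]
button 10 [-0.0149 -0.0062  0.0367] 0.03643350457708902
rim ((-38.51691818237305, -10.637884140014648), (1.9713712930679321, 0.0), -169.0335235595703)Traceback (most recent call last):
  File "<stdin>", line 13, in <module>
    return umr_minimum(a, axis, None, out, keepdims, initial, where)
ValueError: zero-size array to reduction operation minimum which has no identity
```

>>> apply_moves([
  [[0, -1, 0], [0, 0, 0], 0],
  [[0, -1, 0], [0, 0, 0], 0],
  [[0, -1, 0], [0, 0, 0], 0],
  [[0, -1, 0], [0, 0, 0], 0],
  [[0, -1, 0], [0, 0, 0], 0],
])

```text
time_s: 13.55
tcp_pos: [0.4869, -0.3316, 0.2922]
eef_rot: [179.7, 1.3, 178.0]
contact_force: [1.3, 1.3, 0.4]
gripper_width: 0.0007
```

>>> apply_moves([
  [[0.2, -0.8, 0], [0, 0, 0], 0],
  [[0.3, -0.8, 0], [0, 0, 0], 0],
  [[0.3, -0.8, 0], [0, 0, 0], 0],
  [[0, 0, 0], [0, 0, 0], 0],
])

```text
time_s: 13.95
tcp_pos: [0.4529, -0.4305, 0.2899]
eef_rot: [179.7, 1.3, 178.0]
contact_force: [-0.2, -0.9, -0.3]
gripper_width: 0.0003
```

```bash
cat > fin.py <<'E'
from st import *
from h import *
c=r.capture("top"); s=r.capture("scene"); uv,P=cloud(c)
C=RC.inv().apply(P-CO)
b=(abs(C[:,1])<.011)&(C[:,0]>-.025)&(C[:,0]<-.004)&(C[:,2]>.02)&(C[:,2]<.045)
print("button",b.sum(),np.median(C[b][:,2]))
rim=(C[:,2]>.044)&(C[:,2]<.052)&(abs(C[:,1])<.055)&(C[:,0]>-.06)&(C[:,0]<.03)
if rim.sum(): print("rim",rim.sum(),cv2.minAreaRect((C[rim][:,:2]*1000).astype(np.float32)))
c0=pickle.load(open("top0.pkl","rb"));_,P0=cloud(c0)
for n,(x0,x1,y0,y1) in dict(db=(.64,.735,.09,.24),jar=(.66,.77,-.15,-.04),bot=(.72,.82,0,.09)).items():
  for Q in(P0,P):
    k=(Q[:,2]>.045)&(Q[:,2]<.3)&(Q[:,0]>x0)&(Q[:,0]<x1)&(Q[:,1]>y0)&(Q[:,1]<y1)
    if k.any(): print(n,Q[k].min(0).round(3),Q[k].max(0).round(3))
a=[cv2.resize(i["img"][60:300,180:460],None,fx=1.4,fy=1.4) for i in(s,c)]
cv2.imwrite("pics/f.png",np.hstack(a))
E
python3 fin.py
```

```text
13.95 [-26.2  13.9  -2.3  -0.8 -72.7 -65.6] [ 0.4529 -0.4305  0.2899] [179.7   1.3 178. ] [-0.2 -0.9 -0.3]
button 92 0.03621779961297969
rim 195 ((-5.313911437988281, -0.6627731323242188), (69.28736877441406, 90.07437896728516), 0.29954561591148376)
db [0.658 0.104 0.047] [0.723 0.217 0.086]
db [0.656 0.104 0.046] [0.724 0.217 0.085]
jar [ 0.681 -0.13   0.045] [ 0.748 -0.059  0.14 ]
jar [ 0.681 -0.129  0.045] [ 0.748 -0.059  0.14 ]
bot [0.734 0.013 0.045] [0.798 0.078 0.239]
bot [0.735 0.014 0.045] [0.793 0.079 0.238]
```

View pics/f.png

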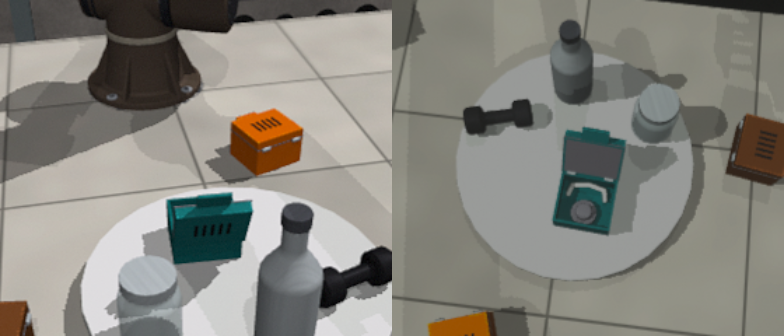

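All is in place: lid open at (595,150), button back up at (584,211), and the bystanders have not moved.

```bash
python3 - <<'E'
from plant import r
print(r.close_job())
E
```

```text
the job is handed in; nothing more can be done
None
```

The lid is open and staying open on its own, and the button was pressed fully down and released. I handed the job in at about 14 s, with the arm well clear of everything.

- **Lid:** I pushed it up with the closed fingers under the thumb tab to about 100°. It then fell open by itself, and it is still open in the last pictures.
- **Button:** I pressed straight down until it hit a hard stop. The fingertips stopped at z ≈ 0.064 m, against an expected 0.065 m for fully down. After release it is back up at 36 mm.
- **Press force:** At the stop the vertical force reached 45 N and the sideways force about 17 N. That was through the fingertips; I did not expect so much from a 4 N button. It is well under the 120 N wrist limit.
- **Nothing else moved:** The case rim is within about 0.5 mm and 0.5° of where it was before the press. The bottle, jar and dumbbell extents match the first pictures to within 2 mm, apart from one bottle edge that differs by 5 mm. I put that down to depth noise, because the bottle's other sides agree. The look-alikes were not touched.
- **Joint range:** Early on, while trying to tilt straight forward, joint 3 came to rest at its lower limit. It read −58.30° once against a range of −58.28°. That may be sensor noise, but I can't rule out that it counts as passing the range. I backed off and approached from another direction.

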